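# Make up the blue gland nut of a watch pressure tester

## Robot

A 6-joint arm with a two-finger parallel gripper is mounted at the origin on the work surface. World frame = base frame: x ahead of the robot, y to its left, z up, the work surface at z = 0. Lengths are in mm, angles in rad, forces in N, time in s.
With the tool pointing down it reaches from about 275 to 850 mm from the base axis. Payload 5.2 kg.
Tool frame: the origin (TCP) lies on the centre line of the jaws, within the pads' length; the fingertips stand 25 mm ahead of it and the grasp point (between the pads) lies 6 mm ahead of it; z points along the fingers, y is the line along which they close (so a half turn about z gives the same grasp; the last joint's range is limited). The gripper opens to 85 mm and grips with 20 to 120 N. Pads are 22 mm wide; open, the fingers measure 114 mm over their backs; the gripper's body (76 mm by 85 mm) begins 54 mm behind the grasp point. The pads swing forward as they close: fully open they stand 13 mm farther back than shut.
Start: joints at [1.096, 0.259, 1.535, -0, 1.348, -0.203], TCP at [147.634, 529.82, 256.31] pointing down, gripper open.
Joint ranges: [-3.14, 3.14], [-0.91, 2.08], [0.19, 2.58], [-1.22, 4.36], [0.22, 2.71], [-3.12, 3.12]. Speed limits (rad/s): [2.57, 2.57, 3.14, 3.14, 3.14, 3.14].

## Interface

Orientations are given as a 3x3 rotation matrix whose columns are the frame's x, y, z axes.
In Python, from station import observe, camera, finish_job gives the robot as it stands. The module is installed in compiled form; this text tells all that it offers.
- The arm moves only by the tool send_rows, never from a script. Its argument "series" is a list that holds one entry, the list of rows, each a list of 5 numbers: the finger opening in m, from 0 to 0.0854, then the shift along the world's x, y, z in m, then the turn about the world's z in rad. A call has 1 to 8 rows; each row is the pose to reach, as a shift and turn from the pose commanded when the call began; what a row does not reach only later rows make up. A row lasts 1/8 s, in which the tool goes at most 62.5 mm and 10.7 degrees, less where a joint would pass 70% of its speed; a pose out of reach is approached as far as the arm can. A call with a gripper value outside its range is refused whole. The fingers move at their own pace and stop on an object; "newtons" is the grip in N (left out, the last holds). Time passes only in rows, so rows that repeat a pose let the fingers close. It gives the time, the measured TCP pose, the force, the opening and the grip force at its end, in the units of the state.
- observe(): the state, without advancing time (a new reading comes with each control period).
- camera(name): name is "side" or "top"; returns a dict with "image" (384x512x3 uint8, red, green, blue), "range_z" (384x512 float32, mm along the optical axis (not along the pixel's ray), 0 where there is no reading), "camera_matrix" (3x3 intrinsics, pixels), "R" (3x3) and "t" (3): a world point X has camera coordinates R X + t. Camera axes: x right, y down, z forward; pixel columns grow to the right and rows downward; lengths in mm; the calibration is good to about 2 mm. A picture is of the moment at which its call begins.
- finish_job(): hands the job in; it is judged then, once.
The state is a dict: "time_s": time; "joint_pos": joint angles; "qvel": joint speeds; "joint_torque": joint torques, N m; "tool_pos": TCP position; "orientation": TCP orientation; "contact_force": force on the tool from outside, world axes, zero at the start; "wrist_torque": the same for the moment, N m; "opening": opening from 0.0 (shut) to 1.0 (fully open); "gripper_force": force on a finger pad.
Only numpy, scipy, OpenCV 4.12 (cv2) and the standard library are available. Lean on these libraries where they do the work, as an engineer would, in place of code of your own. Each camera call takes 0.05 s, during which the arm holds its last target. There are 200 camera calls.

## Task

Make up the blue-ringed fitting of the watch pressure testers. First run its knurled brass nut clockwise with the fingers until it stops finger-tight and let go of it; then swing the ratchet wrench that sits on it one quarter turn further clockwise (seen from above), no more and no less, and let go. Leave the nut and wrench of the red-ringed fitting alone.

Things in the scene. Friction and masses are not known exactly. Their poses are not given: they have to be found in the camera images.
- blue_fitting: White tester base, fixed to the table, 30 mm high, 90 mm wide, with a blue ring 88 mm across around its nut. Origin on the table under the nut's axis, z up; -x points along the wrench handle as it stood at the start. The base spans x -50 to 155 mm; at x = 112 mm stands a glass chamber, 66 mm across, top at 82 mm.
- blue_nut_grip (a point): Point on the upright axis of the blue fitting's knurled round brass nut, 76 mm above the table, to grip from above (any yaw, 26 mm across). The knurled part stands 51 to 89 mm above the table, just over the wrench. A black line on its top runs from centre to edge; finger-tight, it points along the wrench handle.
- blue_nut (a joint): Turn of the blue nut relative to its wrench, rad, clockwise from above. Starts at 0 to 0.35, stops hard at 1.30 = finger-tight. Light (0.05 N m) till there; past it the nut drags the wrench, which takes 2 N m; fingers gripping with 30 N slip before that. The ratchet lets the nut run on while the wrench stays; when the wrench turns, the nut goes with it and this value stays.
- blue_wrench_handle (a point): Gripping place on the blue ratchet wrench's handle, 125 mm from the nut's axis, 45 mm above the table. The wrench lies level round the nut's foot; its straight handle, 14 mm wide, 10 mm thick, blue-sleeved, reaches 163 mm from the axis over free table, at the start roughly towards the robot and the robot's right. Its x axis points to the nut, z up.
- blue_wrench (a joint): Turn of the blue wrench about the nut's axis, rad, growing clockwise seen from above. Starts at 0; a quarter turn is 1.571, with no stop there (it can go to 2.6). Stiff, about 2 N m (16 N at the handle point); stays where it is left. Two white ticks on the blue ring, 90 degrees apart, mark the start and the quarter turn.
- red_nut_grip (a point): The same point on the nut of the red-ringed look-alike fitting (red ring, red wrench sleeve), to be left alone. The two fittings swap sides at random; they stand at least 0.38 m apart.
- red_nut (a joint): Turn of the red fitting's nut, rad, starts at 0. To be left alone.
- red_wrench (a joint): Turn of the red fitting's wrench, rad, starts at 0. To be left alone. Its handle also reaches 163 mm from its nut, roughly towards the robot and to its right.

How it is judged:
By the outcome, as a careful person would: the job done as asked, in the order asked, and still so for the second after the job is handed in, with the robot touching nothing.
It also fails if it takes over 51 s, if anything falls off the work surface, if the arm or the gripper's body presses on something with over 40 N, if the wrist force passes 120 N, or if a joint passes its speed limit or range.

## Working session

There is one attempt and no reset: what is moved stays moved. The work goes in short steps, Python scripts to look and compute and a tool call to move; the robot and the scene stay as the last step left them, time stands still between calls to the robot, and variables do not carry over. Pictures are saved under pics/ and viewed, at most 10 in all, crops included, and the job is handed in when it is done.

Besides the shell and the picture viewer there is one more tool, called after "Request:" by a JSON object that holds its "op" and its "data", one argument or row to a line. send_rows: Moves the arm, as the interface text tells. Its arguments: {"type":"object","properties":{"series":{"type":"array"},"newtons":{"type":"number"}},"required":["series"]}

```bash
mkdir -p pics; cat > h.py <<'E'
import numpy as np, cv2
from station import observe, camera, finish_job
def ray(c,u,v,z):
    K,R,t=c["camera_matrix"],np.array(c["R"]),np.array(c["t"])
    d=R.T@np.linalg.inv(K)@np.array([u,v,1.]); o=-R.T@t
    return o+d*(z-o[2])/d[2]
def proj(c,X):
    p=c["camera_matrix"]@(np.array(c["R"])@np.array(X)+c["t"]); return p[:2]/p[2]
def save(c,n): cv2.imwrite(f"pics/{n}.png",c["image"][:,:,::-1])
E
python3 - <<'E'
from h import *
ims=[]
for n in("side","top"):
    c=camera(n); R,t=np.array(c["R"]),np.array(c["t"]); print(n,-R.T@t,R[2],c["camera_matrix"][0,0])
    save(c,n+"0")
    h=cv2.cvtColor(c["image"],cv2.COLOR_RGB2HSV)
    m=cv2.inRange(h,(100,120,60),(130,255,255))
    k,l,s,ce=cv2.connectedComponentsWithStats(m)
    for i in range(1,k):
        if s[i,4]>30: print(s[i],ce[i],ray(c,*ce[i],30).round(),ray(c,*ce[i],50).round())
E
```

```text
side [385.28241911 612.74914126 774.91793181] [ 0.1479019  -0.68289032 -0.71539209] 362.6895653863228
[285 141  19   8  81] [293.85185185 144.43209877] [ 476. -302.   30.] [ 473. -277.   50.]
[241 148  18  17 124] [247.57258065 157.58064516] [ 604. -203.   30.] [ 598. -181.   50.]
[258 156  11   9  55] [262.8        159.45454545] [ 556. -206.   30.] [ 552. -184.   50.]
top [433.88739063 -71.55072071 933.87085555] [ 0.11525503  0.02601293 -0.99299527] 406.7170746483919
[316 154  37  30 388] [337.19845361 164.30154639] [ 605. -225.   30.] [ 601. -222.   50.]
[ 14 159  21  36 187] [ 27.13903743 178.02673797] [565. 478.  30.] [562. 466.  50.]
[319 179  20  12 132] [328.53787879 184.88636364] [ 558. -206.   30.] [ 555. -203.   50.]
[358 209  19  27 174] [366.74137931 221.75287356] [ 477. -289.   30.] [ 476. -284.   50.]
```

View pics/top0.png

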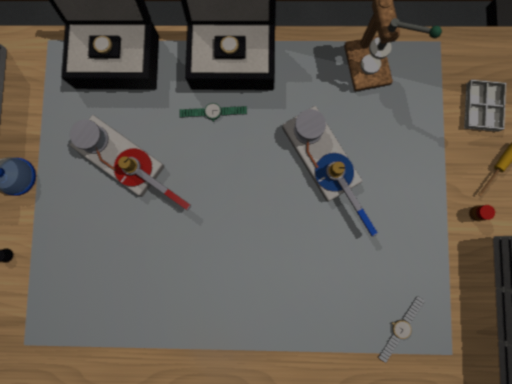

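View pics/side0.png

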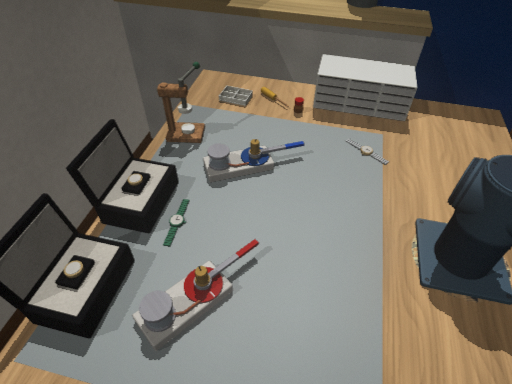

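The top view shows the blue fitting on the right, with its nut near (337,170) and sleeve near (367,222). The red one is on the left at (130,165). The side view agrees.

```bash
python3 - <<'E'
from h import *
c=camera("top"); im=c["image"]; h=cv2.cvtColor(im,cv2.COLOR_RGB2HSV)
m=cv2.inRange(h,(100,120,60),(130,255,255)); m[:,:300]=0
r=m.copy(); r[205:]=0
e=cv2.fitEllipse(cv2.convexHull(cv2.findNonZero(r))); print("ring",e,ray(c,*e[0],30))
s=m.copy(); s[:205]=0
(x,y),wh,a=cv2.minAreaRect(cv2.findNonZero(s)); S=ray(c,x,y,50); print("sleeve",x,y,wh,a,S)
b=cv2.inRange(h,(8,110,60),(30,255,255)); b[:,:315]=0;b[:,360:]=0;b[:145]=0;b[200:]=0
ce=cv2.moments(b,True); u,v=ce['m10']/ce['m00'],ce['m01']/ce['m00']; print("brass",ce['m00'],u,v,ray(c,u,v,80))
C=ray(c,*e[0],30); d=S-C; print("dist",np.hypot(*d[:2]),"ang",np.arctan2(d[1],d[0]))
big=cv2.resize(im[140:240,295:395],(600,600),interpolation=cv2.INTER_CUBIC)
c2=camera("side"); 
h=cv2.cvtColor(c2["image"],cv2.COLOR_RGB2HSV); b=cv2.inRange(h,(8,110,60),(30,255,255)); b[:,:240]=0;b[:,270:]=0;b[:130]=0;b[165:]=0
ce=cv2.moments(b,True); u,v=ce['m10']/ce['m00'],ce['m01']/ce['m00']; print("side brass",ce['m00'],u,v,ray(c2,u,v,75))
cv2.imwrite("pics/a.png",big[:,:,::-1])
print(observe()["orientation"])
E
```

```text
ring ((333.9365234375, 171.70948791503906), (36.707374572753906, 37.42942810058594), 86.95821380615234) [ 587.72009088 -217.92100415   30.        ]
sleeve 366.7274475097656 221.74461364746094 (28.104724884033203, 6.09263277053833) 58.392494201660156 [ 475.83907511 -284.41392339   50.        ]
brass 143.0 336.65734265734267 168.44755244755245 [ 586.27585615 -215.60610394   80.        ]
dist 130.1486457833738 ang -2.605361452400329
side brass 109.0 253.25688073394497 147.90825688073394 [ 585.49401862 -199.77312335   75.        ]
[[-9.63285721e-01  2.68477840e-01 -5.19277711e-04]
 [ 2.68478246e-01  9.63285210e-01 -1.01746523e-03]
 [ 2.27045673e-04 -1.11952449e-03 -9.99999348e-01]]
```

View pics/a.png

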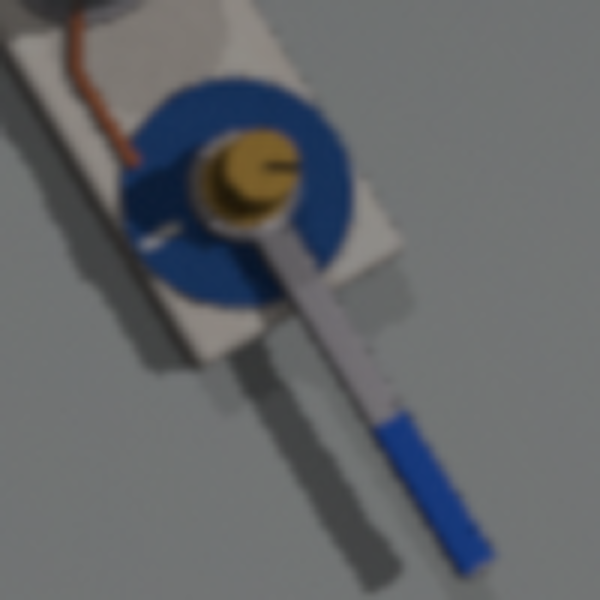

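The crop shows the black line on the nut pointing right from about (262,168). The handle points down-right, about 62° further clockwise. The quarter-turn tick is at (160,237). I'll move above the nut.

Request:
{"op": "send_rows", "data": {
  "series": [
    [[0.085, 0.439, -0.747, 0, 0], [0.085, 0.439, -0.747, 0, 0], [0.085, 0.439, -0.747, 0, 0], [0.085, 0.439, -0.747, 0, 0], [0.085, 0.439, -0.747, 0, 0], [0.085, 0.439, -0.747, 0, 0], [0.085, 0.439, -0.747, 0, 0], [0.085, 0.439, -0.747, 0, 0]]
  ],
  "newtons": 28
}}

```text
time_s: 1.2
tool_pos: [401.6, 96.8, 256.5]
orientation: [[-0.963, 0.269, 0.001], [0.269, 0.963, 0.0], [-0.001, 0.0, -1.0]]
contact_force: [-0.0, 0.2, 0.4]
opening: 0.997
gripper_force: 0.0
```

Request:
{"op": "send_rows", "data": {
  "series": [
    [[0.06, 0.185, -0.313, -0.08, 0], [0.06, 0.185, -0.313, -0.08, 0], [0.06, 0.185, -0.313, -0.08, 0], [0.06, 0.185, -0.313, -0.08, 0], [0.06, 0.185, -0.313, -0.08, 0], [0.06, 0.185, -0.313, -0.08, 0], [0.06, 0.185, -0.313, -0.08, 0], [0.06, 0.185, -0.313, -0.08, 0]]
  ]
}}

```text
time_s: 2.2
tool_pos: [585.4, -213.9, 175.6]
orientation: [[-0.963, 0.269, -0.002], [0.269, 0.963, 0.001], [0.002, 0.001, -1.0]]
contact_force: [0.6, -0.3, -0.0]
opening: 0.704
gripper_force: 0.0
```

```bash
python3 - <<'E'
from h import *
print(observe()["tool_pos"])
c=camera("side"); cv2.imwrite("pics/b.png",cv2.resize(c["image"][80:190,190:340],(800,586),interpolation=cv2.INTER_CUBIC)[:,:,::-1])
E
```

```text
[ 585.41506056 -213.91868913  175.56432835]
```

View pics/b.png

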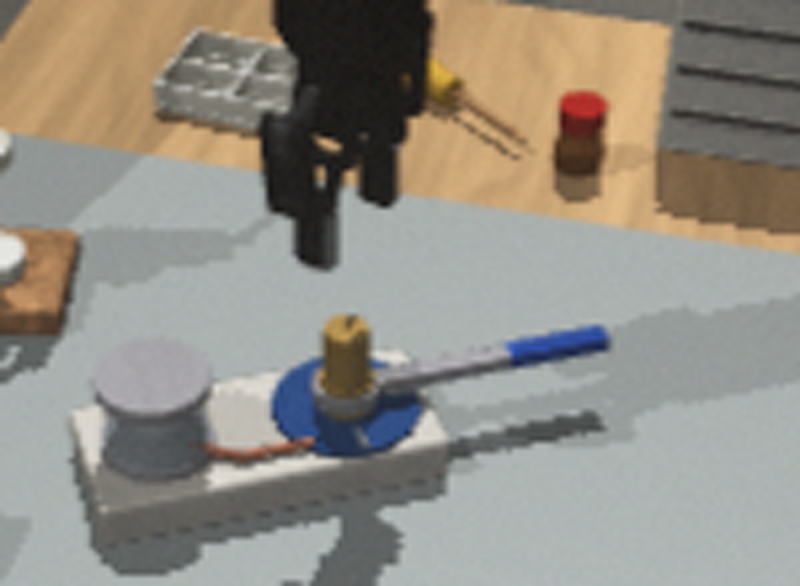

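The side view shows the nut with its top at about crop (348,322), and the open gripper above it. I'll cross-check the nut's position with this view.

```bash
python3 - <<'E'
from h import *
c=camera("side"); print(ray(c,255.2,140.7,89), proj(c,[587,-217,89]),proj(c,[587,-217,51]))
c=camera("top"); print(ray(c,295+261/6,140+163/6,89))
E
```

```text
[ 584.01888551 -217.48601952   89.        ] [254.19557217 140.63970357] [254.1053475  150.35225163]
[ 587.43571866 -217.95271446   89.        ]
```

Request:
{"op": "send_rows", "data": {
  "series": [
    [[0.06, 0.001, -0.003, -0.04, 0], [0.06, 0.001, -0.003, -0.09, 0], [0.06, 0.001, -0.003, -0.09, 0], [0.06, 0.001, -0.003, -0.09, 0], [0.06, 0.001, -0.003, -0.09, 0], [0.06, 0.001, -0.003, -0.09, 0]]
  ]
}}

```text
time_s: 3.1
tool_pos: [587.9, -217.7, 88.3]
orientation: [[-0.963, 0.268, 0.003], [0.268, 0.963, -0.002], [-0.003, -0.001, -1.0]]
contact_force: [0.8, -0.3, -0.8]
opening: 0.703
gripper_force: 0.0
```

Request:
{"op": "send_rows", "data": {
  "series": [
    [[0.06, -0.001, 0, -0.005, 0], [0.0, -0.001, 0, -0.005, 0], [0.0, -0.001, 0, -0.005, 0], [0.0, -0.001, 0, -0.005, 0], [0.0, -0.001, 0, -0.005, 0], [0.0, -0.001, 0, -0.005, 0], [0.0, -0.001, 0, -0.005, 0], [0.0, -0.001, 0, -0.005, 0]]
  ],
  "newtons": 28
}}

```text
time_s: 4.1
tool_pos: [586.1, -216.1, 81.4]
orientation: [[-0.963, 0.268, 0.0], [0.268, 0.963, 0.002], [0.0, 0.001, -1.0]]
contact_force: [1.0, 5.3, 2.2]
opening: 0.293
gripper_force: 28.6
```

Request:
{"op": "send_rows", "data": {
  "series": [
    [[0.0, 0, 0.001, 0, -0.15], [0.0, 0, 0.001, 0, -0.3], [0.0, 0, 0.001, 0, -0.45], [0.0, 0, 0.001, 0, -0.6], [0.0, 0, 0.001, 0, -0.75], [0.0, 0, 0.001, 0, -0.85], [0.0, 0, 0.001, 0, -0.9], [0.0, 0, 0.001, 0, -0.9]]
  ]
}}

```text
time_s: 5.1
tool_pos: [586.1, -216.0, 81.4]
orientation: [[-0.389, 0.921, 0.0], [0.921, 0.389, 0.0], [0.0, 0.0, -1.0]]
contact_force: [0.6, 1.5, 1.7]
opening: 0.296
gripper_force: 28.5
```

```bash
python3 -c "
from h import *
o=observe();print(o['wrist_torque'],o['joint_torque'],o['joint_pos'])"
```

```text
[ 0.40809126 -0.00233373 -0.0941395 ] [ -1.59200113 -54.9385643  -24.34772551  -0.73918322  -0.35047732
   0.23184868] [-5.31629453e-01  5.46917009e-01  1.55477358e+00  3.62667149e-04
  1.03990053e+00 -9.31284957e-01]
```

Request:
{"op": "send_rows", "data": {
  "series": [
    [[0.0, 0, 0, 0, -0.1], [0.0, 0, 0, 0, -0.2], [0.0, 0, 0, 0, -0.3], [0.0, 0, 0, 0, -0.4], [0.0, 0, 0, 0, -0.5], [0.0, 0, 0, 0, -0.5]]
  ]
}}

```text
time_s: 5.85
tool_pos: [586.1, -216.8, 81.4]
orientation: [[0.099, 0.995, 0.0], [0.995, -0.099, -0.001], [-0.001, 0.0, -1.0]]
contact_force: [0.3, 0.1, 1.5]
opening: 0.297
gripper_force: 28.4
```

```bash
python3 -c "
from h import *
o=observe();print(o['wrist_torque'],o['joint_torque'],o['joint_pos'])"
```

```text
[-0.09024358  0.03437244 -0.01895897] [  0.5064299  -55.23239851 -23.87118638   0.14964852   0.07989912
   0.47234299] [-5.32235644e-01  5.47005085e-01  1.55455158e+00 -7.68863086e-04
  1.03930075e+00 -4.32662756e-01]
```

Request:
{"op": "send_rows", "data": {
  "series": [
    [[0.0, 0, 0, 0, -0.07], [0.0, 0, 0, 0, -0.14]]
  ]
}}

```text
time_s: 6.1
tool_pos: [585.9, -216.8, 81.4]
orientation: [[0.237, 0.971, -0.0], [0.971, -0.237, -0.001], [-0.001, 0.0, -1.0]]
contact_force: [-0.2, -0.6, 1.0]
opening: 0.296
gripper_force: 28.5
```

```bash
python3 -c "
from h import *
o=observe();print(o['wrist_torque'],o['joint_torque'],o['joint_pos'][-1])"
```

```text
[-0.13492911  0.10101081  0.42853342] [ 2.26137713e-01 -5.51716447e+01 -2.39876354e+01  3.69640198e-01
 -2.42379284e-02 -4.48414134e-01] -0.29222696001755183
```

Request:
{"op": "send_rows", "data": {
  "series": [
    [[0.06, 0, 0, 0, 0], [0.06, 0, 0, 0, 0], [0.06, 0, 0, 0, 0], [0.06, 0, 0, 0.06, 0], [0.06, 0, 0, 0.1, 0], [0.06, 0, 0, 0.1, 0]]
  ]
}}

```text
time_s: 6.85
tool_pos: [588.1, -217.4, 185.7]
orientation: [[0.238, 0.971, 0.007], [0.971, -0.238, -0.004], [-0.002, 0.008, -1.0]]
contact_force: [0.5, 0.1, -1.1]
opening: 0.7
gripper_force: 0.0
```

Request:
{"op": "send_rows", "data": {
  "series": [
    [[0.06, -0.06, -0.03, 0.0, -0.18], [0.06, -0.11, -0.065, 0, -0.36], [0.06, -0.15, -0.09, 0, -0.5], [0.06, -0.15, -0.09, 0, -0.62], [0.06, -0.15, -0.09, 0, -0.62]]
  ]
}}

```text
time_s: 7.48
tool_pos: [435.1, -306.3, 180.5]
orientation: [[0.758, 0.652, -0.001], [0.652, -0.758, 0.001], [0.0, -0.002, -1.0]]
contact_force: [1.0, 0.2, -1.2]
opening: 0.703
gripper_force: 0.0
```

```bash
python3 - <<'E'
from h import *
o=observe();print(o['tool_pos'],o['orientation'][:,1],o['joint_pos'][-1])
c=camera("top"); a=cv2.resize(c["image"][140:240,295:395],(580,580),interpolation=cv2.INTER_CUBIC)
cv2.imwrite("pics/c.png",a[:,:,::-1])
E
```

```text
[ 435.11199827 -306.2904399   180.46864091] [ 0.65177453 -0.75841117 -0.00156526] 0.03762495836463257
```

View pics/c.png

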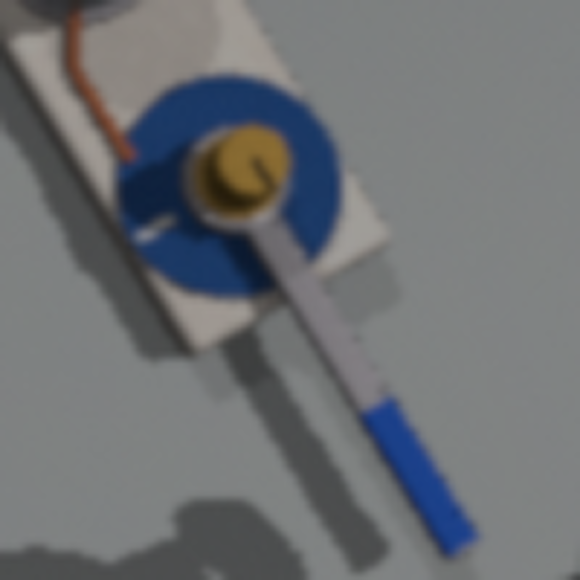

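The black line, from crop (252,158) to (270,190), now points along the handle, so the nut is finger-tight. The wrench hasn't moved. Next I'll move over the handle.

Request:
{"op": "send_rows", "data": {
  "series": [
    [[0.06, 0.044, 0.025, 0, -0.17], [0.06, 0.044, 0.025, -0.05, -0.17], [0.06, 0.044, 0.025, -0.07, -0.17], [0.06, 0.044, 0.025, -0.07, -0.17], [0.06, 0.044, 0.025, -0.07, -0.17]]
  ]
}}

```text
time_s: 8.15
tool_pos: [480.7, -281.3, 112.0]
orientation: [[0.857, 0.516, 0.001], [0.516, -0.857, -0.001], [0.0, 0.001, -1.0]]
contact_force: [0.6, 0.3, 0.3]
opening: 0.703
gripper_force: 0.0
```

Request:
{"op": "send_rows", "data": {
  "series": [
    [[0.06, -0.001, 0, -0.03, 0], [0.06, -0.001, 0, -0.06, 0], [0.06, -0.001, 0, -0.06, 0], [0.0, -0.001, 0, -0.06, 0], [0.0, -0.001, 0, -0.06, 0], [0.0, -0.001, 0, -0.06, 0], [0.0, -0.001, 0, -0.06, 0], [0.0, -0.001, 0, -0.06, 0]]
  ],
  "newtons": 60
}}

```text
time_s: 9.15
tool_pos: [479.1, -280.8, 52.9]
orientation: [[0.858, 0.514, 0.0], [0.514, -0.858, 0.0], [0.0, 0.0, -1.0]]
contact_force: [-2.2, 4.3, 8.3]
opening: 0.15
gripper_force: 58.6
```

```bash
python3 - <<'E'
from h import *
o=observe();print(o['tool_pos'],o['contact_force'],o['joint_pos'],o['opening'])
p=o['tool_pos'][:2]-np.array([586.3,-217]); r=np.hypot(*p); a=np.arctan2(p[1],p[0]); print(r,a)
for k in range(1,17):
    t=a-1.571*k/16; print((r*np.array([np.cos(t)-np.cos(a),np.sin(t)-np.sin(a)])).round(1),round(-1.571*k/16,3))
E
```

```text
[ 479.07107338 -280.7996476    52.88816805] [-2.22835865  4.33606239  8.2544463 ] [-7.31293042e-01  4.83885817e-01  1.76027446e+00  5.32036188e-04
  8.97146185e-01  2.99053742e-01] 0.15034328627781768
124.77354582108732 -2.604868505361427
[-5.7 10.8] -0.098
[-10.4  22.1] -0.196
[-13.9  33.9] -0.295
[-16.3  45.9] -0.393
[-17.4  58.1] -0.491
[-17.4  70.3] -0.589
[-16.1  82.5] -0.687
[-13.7  94.5] -0.785
[-10.1 106.2] -0.884
[ -5.4 117.5] -0.982
[  0.4 128.3] -1.08
[  7.3 138.5] -1.178
[ 15.1 147.9] -1.276
[ 23.8 156.5] -1.375
[ 33.2 164.3] -1.473
[ 43.5 171. ] -1.571
```

Request:
{"op": "send_rows", "data": {
  "series": [
    [[0.0, -0.0057, 0.0108, 0, -0.098], [0.0, -0.0104, 0.0221, 0, -0.196], [0.0, -0.0139, 0.0339, 0, -0.295], [0.0, -0.0163, 0.0459, 0, -0.393], [0.0, -0.0174, 0.0581, 0, -0.491], [0.0, -0.0174, 0.0703, 0, -0.589], [0.0, -0.0161, 0.0825, 0, -0.687], [0.0, -0.0137, 0.0945, 0, -0.785]]
  ]
}}

```text
time_s: 10.15
tool_pos: [464.1, -188.8, 52.9]
orientation: [[0.97, -0.243, -0.002], [-0.243, -0.97, -0.004], [-0.001, 0.005, -1.0]]
contact_force: [-10.6, -9.9, 9.0]
opening: 0.153
gripper_force: 60.3
```

```bash
python3 - <<'E'
from h import *
o=observe();print(o['tool_pos'],o['contact_force'],o['joint_pos'][-1],o['opening'])
p=o['tool_pos'][:2]-np.array([586.3,-217]); r=np.hypot(*p); a=np.arctan2(p[1],p[0]); print(r,a)
E
```

```text
[ 464.09793221 -188.77327483   52.88896587] [-10.56149257  -9.88497849   8.96234292] 1.2141134629200852 0.1529405502506878
125.4196690605276 2.914589883696364
```

Request:
{"op": "send_rows", "data": {
  "series": [
    [[0.0, 0.0036, 0.0117, 0, -0.099], [0.0, 0.0083, 0.023, 0, -0.197], [0.0, 0.0141, 0.0338, 0, -0.295], [0.0, 0.021, 0.044, 0, -0.393], [0.0, 0.0288, 0.0534, 0, -0.491], [0.0, 0.0375, 0.062, 0, -0.59], [0.0, 0.0469, 0.0698, 0, -0.688], [0.0, 0.0572, 0.0765, 0, -0.786]]
  ]
}}

```text
time_s: 11.15
tool_pos: [519.7, -110.0, 52.7]
orientation: [[0.513, -0.858, -0.006], [-0.858, -0.513, -0.0], [-0.003, 0.005, -1.0]]
contact_force: [-13.4, -1.3, 15.3]
opening: 0.154
gripper_force: 60.8
```

Request:
{"op": "send_rows", "data": {
  "series": [
    [[0.0, 0, 0, 0, 0], [0.0, 0, 0, 0, 0]]
  ]
}}

```text
time_s: 11.4
tool_pos: [520.8, -109.3, 52.8]
orientation: [[0.515, -0.857, -0.003], [-0.857, -0.515, 0.001], [-0.002, 0.002, -1.0]]
contact_force: [-8.6, 3.3, 13.5]
opening: 0.151
gripper_force: 60.2
```

```bash
python3 - <<'E'
from h import *
o=observe();print(o['tool_pos'],o['contact_force'],o['joint_pos'][-1],o['opening'])
y=o['orientation'][:,1]; print("yaw turned",np.arctan2(-.858,.514)-np.arctan2(y[1],y[0]))
for C in ([586.3,-217],[587.5,-218]):
  f=lambda q:np.arctan2(*(np.array(q)-C)[::-1]); print((f([479.07,-280.8])-f(o['tool_pos'][:2]))%(2*np.pi), np.hypot(*(o['tool_pos'][:2]-np.array(C))))
c=camera("top"); a=cv2.resize(c["image"][140:240,275:375],(580,580),interpolation=cv2.INTER_CUBIC)
cv2.imwrite("pics/d.png",a[:,:,::-1])
E
```

```text
[ 520.82619078 -109.2927818    52.80909388] [-8.60574498  3.26506901 13.51409916] 2.1846274852015726 0.15057460139187437
yaw turned 1.5696238156231783
1.5613199696077569 126.04627937917499
1.5455968412069838 127.52511957984404
```

View pics/d.png

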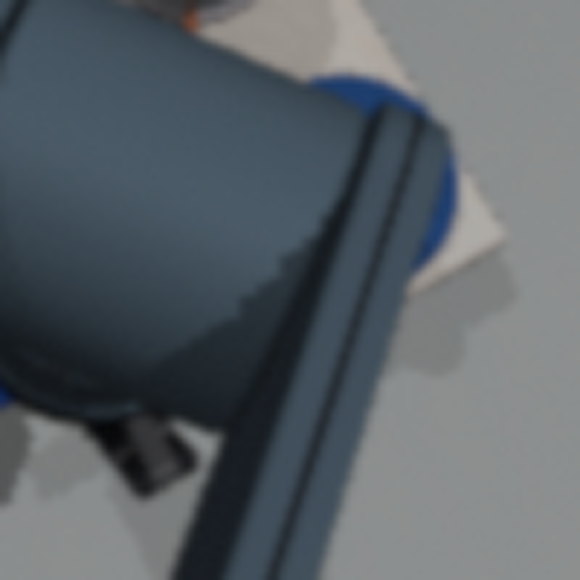

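The arm hides the fitting in this picture. I'll release, back off and compare the handle with the tick.

Request:
{"op": "send_rows", "data": {
  "series": [
    [[0.06, 0, 0, 0, 0], [0.06, 0, 0, 0, 0], [0.06, 0, 0, 0, 0], [0.06, 0, 0, 0.06, 0], [0.06, 0, 0, 0.12, 0], [0.06, -0.05, 0.04, 0.12, 0], [0.06, -0.1, 0.08, 0.12, 0], [0.06, -0.14, 0.14, 0.12, 0]]
  ]
}}

```text
time_s: 12.45
tool_pos: [387.8, 20.1, 171.3]
orientation: [[0.512, -0.859, 0.0], [-0.859, -0.512, 0.0], [0.0, -0.0, -1.0]]
contact_force: [0.1, 1.2, 1.6]
opening: 0.703
gripper_force: 0.0
```

Request:
{"op": "send_rows", "data": {
  "series": [
    [[0.06, -0.03, 0.06, 0, 0], [0.06, -0.05, 0.12, 0, 0], [0.06, -0.05, 0.15, 0, 0], [0.06, -0.05, 0.15, 0, 0]]
  ]
}}

```text
time_s: 12.95
tool_pos: [339.1, 171.2, 171.5]
orientation: [[0.518, -0.856, 0.001], [-0.856, -0.518, 0.0], [0.0, -0.001, -1.0]]
contact_force: [-0.4, -0.5, 0.1]
opening: 0.708
gripper_force: 0.0
```

```bash
python3 - <<'E'
from h import *
print(observe()["tool_pos"])
c=camera("top"); im=c["image"]; h=cv2.cvtColor(im,cv2.COLOR_RGB2HSV)
m=cv2.inRange(h,(100,120,60),(130,255,255)); m[:,:260]=0; m[:150]=0
r=m.copy()
k,l,s,ce=cv2.connectedComponentsWithStats(m)
for i in range(1,k):
    if s[i,4]>20: 
        q=cv2.minAreaRect(cv2.findNonZero((l==i).astype(np.uint8))); print(s[i],q,ray(c,*q[0],50))
        S=ray(c,*q[0],50)
        for C in ([586.3,-217],[587.5,-218]): print(np.hypot(*(S[:2]-C)),(np.arctan2(475.84-C[0],1)*0+np.arctan2(-284.41-C[1],475.84-C[0])-np.arctan2(S[1]-C[1],S[0]-C[0]))%(2*np.pi))
a=cv2.resize(im[140:240,265:365],(580,580),interpolation=cv2.INTER_CUBIC)
cv2.imwrite("pics/e.png",a[:,:,::-1])
E
```

```text
[339.12187157 171.21545484 171.50347363]
[316 154  37  37 595] ((334.0, 172.0), (36.0, 36.0), 90.0) [ 583.67301307 -214.81682515   50.        ]
3.415744825358564 1.2413271006295803
4.977793790806726 1.2303669276723204
[271 192  27  18 173] ((284.1176452636719, 200.52940368652344), (6.173948764801025, 27.439773559570312), 59.03623962402344) [ 519.44851085 -106.16471079   50.        ]
129.4356323988628 1.5759900030907348
130.9127078891084 1.5607037982941314
```

View pics/e.png

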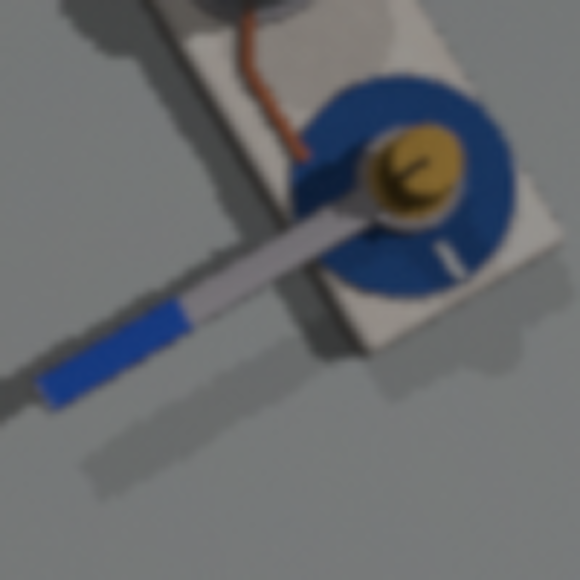

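The handle now covers the quarter tick and the start tick is uncovered at (452,260). The measured turn is about 1.57 rad, and the nut's line still points along the handle.

```bash
python3 -c "
from station import finish_job
print(finish_job())"
```

```text
the job is handed in; nothing more can be done
None
```

I ran the blue nut to finger-tight, swung its wrench a quarter turn clockwise (about 1.57 rad measured), let go of both, left the red fitting alone, and handed the job in at about 13 s; no verdict was returned.

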